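# Mirror the tool row from the nests into the bay rack

## Task

Move the four bench tools from their wooden nests on the grey tray into the aluminium rack, one on each cork strip, in reverse order: the tool now furthest left goes on the strip furthest right, the next one beside it, and so on. Lay each tool lengthwise along its strip, centred on it, the same way up as it lies now (either end may face you), and do not disturb the small cartons standing behind.

Things in the scene. Friction and masses are not known exactly. Their poses are not given: they have to be found in the camera images.
- stapler: red and black office stapler, loose, 32 wide x 135 long x 46 mm tall (base plate 6 mm thick and 32 wide; the upper arm to grip, 24 to 46 mm above the underside, is 22 wide). Origin: centre of its underside; long axis y, width along x, z up as it lies at the start (y then runs along the nest). Grasp across the width at the middle of its length.
- torch: black pocket torch lying on its side, loose, 31 wide x 107 long x 31 mm tall. Origin: centre of its underside; long axis y, width along x, z up as it lies at the start (y then runs along the nest). Grasp across the width at the middle of its length.
- tape_measure: yellow tape measure standing on its narrow base, loose, 36 wide x 72 long x 62 mm tall. Origin: centre of its underside; long axis y, width along x, z up as it lies at the start (y then runs along the nest). Grasp across the width at the middle of its length.
- marker_black: black marker pen lying on its side, loose, 14 wide x 127 long x 16 mm tall. Origin: centre of its underside; long axis y, width along x, z up as it lies at the start (y then runs along the nest). Grasp across the width at the middle of its length.
- nest_stapler: fixed plywood nest in which the stapler lies at the start; base plate 157x62x8 mm, top face 8 mm above its origin (origin: centre of its underside, on the tray's top face). Length along its x axis, same yaw as the tray. Low stops and cheeks rise 6 mm above the plate at and near both ends; nothing rises beside the middle of the tool.
- nest_torch: fixed plywood nest in which the torch lies at the start; base plate 129x62x8 mm, top face 8 mm above its origin (origin: centre of its underside, on the tray's top face). Length along its x axis, same yaw as the tray. Low stops and cheeks rise 6 mm above the plate at and near both ends; nothing rises beside the middle of the tool.
- nest_tape_measure: fixed plywood nest in which the tape measure lies at the start; base plate 94x62x8 mm, top face 8 mm above its origin (origin: centre of its underside, on the tray's top face). Length along its x axis, same yaw as the tray. Low stops and cheeks rise 6 mm above the plate at and near both ends; nothing rises beside the middle of the tool.
- nest_marker_black: fixed plywood nest in which the marker lies at the start; base plate 149x62x8 mm, top face 8 mm above its origin (origin: centre of its underside, on the tray's top face). Length along its x axis, same yaw as the tray. Low stops and cheeks rise 6 mm above the plate at and near both ends; nothing rises beside the middle of the tool.
- nest_tray: fixed grey laminate tray 170x330x8 mm that carries the four nests in a row; origin at the centre of its underside on the worktop; x points away from the robot, y along the row to the left. Nest centres at y = +120, +40, -40, -120 mm (left to right). Tall furniture stands behind the work on both sides (from about x = 0.6 m): keep the arm on the robot side of it.
- bay_rack: fixed empty aluminium rack plate 160x330x12 mm; origin: centre of its underside; x points away from the robot, y along the row to the left. Bays centred at x = 0, y = +120, +40, -40, -120 mm, each marked by a flat cork strip 150x44 mm along x; tools rest at z = 12 mm. Steel pins, 8 mm thick, 22 mm above the plate, stand between bays at y = +80, 0, -80, x = +55 and -55 mm.
There are look-alikes about, which are no part of the job. Several things have the shape of the tape_measure; the one meant has the colours described above.

How it is judged (in metres and radians):
At the end, for the whole second after the job is handed in: Each tool rests, released and still, on the rack plate in the bay that mirrors its nest (first from the left to first from the right, and so on): centre within 12 mm across the strip and 15 mm along it, long axis within 0.2 rad of the strip (either way round), same way up as at the start (0.2 rad) (((y of nest_stapler in the frame of nest_tray between 0.1 and 0.14 m and y of stapler in the frame of bay_rack between -0.132 and -0.108 m) or (y of nest_stapler in the frame of nest_tray between 0.02 and 0.06 m and y of stapler in the frame of bay_rack between -0.052 and -0.028 m) or (y of nest_stapler in the frame of nest_tray between -0.06 and -0.02 m and y of stapler in the frame of bay_rack between 0.028 and 0.052 m) or (y of nest_stapler in the frame of nest_tray between -0.14 and -0.1 m and y of stapler in the frame of bay_rack between 0.108 and 0.132 m)) and x of stapler in the frame of bay_rack between -0.015 and 0.015 m and z of stapler in the frame of bay_rack between 0.0065 and 0.0185 m and angle between the y axis of each of stapler, torch, tape_measure, marker_black and the x axis of bay_rack, either way round below 0.2 rad and angle between each of stapler, torch, tape_measure, marker_black's own z axis and vertical below 0.2 rad and linear speed of each of stapler, torch, tape_measure, marker_black below 0.02 m/s and angular speed of each of stapler, torch, tape_measure, marker_black below 0.2 rad/s and ((y of nest_torch in the frame of nest_tray between 0.1 and 0.14 m and y of torch in the frame of bay_rack between -0.132 and -0.108 m) or (y of nest_torch in the frame of nest_tray between 0.02 and 0.06 m and y of torch in the frame of bay_rack between -0.052 and -0.028 m) or (y of nest_torch in the frame of nest_tray between -0.06 and -0.02 m and y of torch in the frame of bay_rack between 0.028 and 0.052 m) or (y of nest_torch in the frame of nest_tray between -0.14 and -0.1 m and y of torch in the frame of bay_rack between 0.108 and 0.132 m)) and x of torch in the frame of bay_rack between -0.015 and 0.015 m and z of torch in the frame of bay_rack between 0.0065 and 0.0185 m and ((y of nest_tape_measure in the frame of nest_tray between 0.1 and 0.14 m and y of tape_measure in the frame of bay_rack between -0.132 and -0.108 m) or (y of nest_tape_measure in the frame of nest_tray between 0.02 and 0.06 m and y of tape_measure in the frame of bay_rack between -0.052 and -0.028 m) or (y of nest_tape_measure in the frame of nest_tray between -0.06 and -0.02 m and y of tape_measure in the frame of bay_rack between 0.028 and 0.052 m) or (y of nest_tape_measure in the frame of nest_tray between -0.14 and -0.1 m and y of tape_measure in the frame of bay_rack between 0.108 and 0.132 m)) and x of tape_measure in the frame of bay_rack between -0.015 and 0.015 m and z of tape_measure in the frame of bay_rack between 0.0065 and 0.0185 m and ((y of nest_marker_black in the frame of nest_tray between 0.1 and 0.14 m and y of marker_black in the frame of bay_rack between -0.132 and -0.108 m) or (y of nest_marker_black in the frame of nest_tray between 0.02 and 0.06 m and y of marker_black in the frame of bay_rack between -0.052 and -0.028 m) or (y of nest_marker_black in the frame of nest_tray between -0.06 and -0.02 m and y of marker_black in the frame of bay_rack between 0.028 and 0.052 m) or (y of nest_marker_black in the frame of nest_tray between -0.14 and -0.1 m and y of marker_black in the frame of bay_rack between 0.108 and 0.132 m)) and x of marker_black in the frame of bay_rack between -0.015 and 0.015 m and z of marker_black in the frame of bay_rack between 0.0065 and 0.0185 m); the robot touches nothing.
It fails at once if a small carton standing behind the work is displaced by more than 30 mm (distance of any of small_carton_1, small_carton_2, small_carton_4 from where it was at the start of the episode above 0.03 m).
It also fails if it takes over 109 s, if anything falls off the work surface, if the arm or the gripper's body presses on something with over 40 N, if the wrist force passes 120 N, or if a joint passes its speed limit or range.

## Robot

A 7-joint arm with a two-finger parallel gripper is mounted at the origin on a cart in front of the work surface, level with it; the furniture and walls round the work are solid. World frame = base frame: x ahead of the robot, y to its left, z up, the work surface at z = 0. Lengths are in mm, angles in rad, forces in N, time in s.
With the tool pointing down it reaches from about 400 to 900 mm from the base axis. Payload 5.6 kg.
Tool frame: the origin (TCP) lies midway between the tips of the shut fingers; the grasp point (between the pads) lies 19 mm behind it; z points along the fingers, y is the line along which they close (so a half turn about z gives the same grasp; the last joint's range is limited). The gripper opens to 92 mm and grips with 3 to 60 N. Pads are 20 mm wide; open, the fingers measure 128 mm over their backs; the gripper's body (75 mm by 189 mm) begins 69 mm behind the grasp point.
Start: joints at [-1.234, 0.468, -0.012, 1.603, 0.006, 1.071, -0.056], TCP at [241.018, 603.671, 214.592] pointing down, gripper open.
Joint ranges: [-2.53, 2.53], [-0.31, 2.02], [-1.57, 1.55], [0.28, 2.44], [-1.29, 4.43], [0.15, 1.84], [-2.92, 2.92]. Speed limits (rad/s): [2.57, 2.57, 3.14, 3.14, 3.14, 3.14, 3.14].

## Interface

Orientations are given as a rotation vector (axis times angle).
In Python, from cell import robot, grip, kin, viewer gives the robot as it stands. Calls block until the motion is done:
- robot.movep(position, orientation): joint-space move of the TCP to a pose.
- robot.servo_line(position, feed=150, rotation=None): straight line of the TCP; rotation=None keeps the orientation; feed is the mean speed in mm/s.
- robot.goto_joints(angles): joint-space move.
- grip(opening, newtons=None): opening from 0.0 (shut) to 1.0 (fully open); newtons is the grip in N (None keeps the last); returns when the fingers have stopped.
- robot.hold(seconds).
- kin.ik(position, orientation): joint angles nearest the present ones, or None.
- robot.observe(): the state.
- viewer.read_camera(name): name is "scene" or "top"; returns the picture (480x640x3 uint8, red, green, blue); there is no depth.
- viewer.camera_info(name): a dict with "camera_matrix" (3x3 intrinsics, pixels), "R" (3x3) and "t" (3): a world point X has camera coordinates R X + t. Camera axes: x right, y down, z forward; pixel columns grow to the right and rows downward; lengths in mm; the calibration is good to about 2 mm. A picture is of the moment at which its call begins. camera_info takes no time and is no camera call.
A pose or a line that the arm cannot do raises robot.IKError and nothing moves.
- robot.job_done(): hands the job in; it is judged then, once.
Trained networks look in the newest picture that a camera, given by its name, has taken for a name from the list of things; names that differ only in an ending like _2 or _b are one class to them, and where a whole thing is asked for, a point or a joint stands for the part that bears it (a point fixed in the world has none). Each returns a list of dicts, best first, with "confidence" (0 to 1); they miss things now and then, are a little off and sometimes report something else, mostly with a low value. They report only what shows in the picture. A call takes as long as a camera call. They do not tell look-alikes from the thing itself.
- viewer.silhouettes(name, camera): "mask" (480x640 bool, what is visible of it).
- viewer.pinpoint(name, camera): "at" ([x, y, z] in mm, in the coordinates of the camera as it stood for that picture, good to about 4 mm: a listed point, or the origin of a listed thing).
The state is a dict: "t": time; "joints": joint angles; "joint_velocities": joint speeds; "joint_torque": joint torques, N m; "tcp_pos": TCP position; "tcp_rot": TCP orientation; "contact_force": force on the tool from outside, world axes, zero at the start; "wrist_torque": the same for the moment, N m; "grip_width": opening from 0.0 (shut) to 1.0 (fully open); "grip_force": force on a finger pad.
Only numpy, scipy, OpenCV 4.12 (cv2) and the standard library are available. Lean on these libraries where they do the work, as an engineer would, in place of code of your own. Each camera call takes 0.05 s, during which the arm holds its last target. There are 200 camera calls.

## Working session

There is one attempt and no reset: what is moved stays moved. The work goes in short steps, each a Python script; the robot and the scene stay as the last script left them, time stands still between calls to the robot, and variables do not carry over. Pictures are saved under pics/ and viewed, at most 14 in all, crops included, and the job is handed in when it is done.

```bash
mkdir -p pics
cat > h.py <<'E'
import numpy as np, cv2
from cell import robot, grip, kin, viewer
def save(cam,fn):
    im=viewer.read_camera(cam); cv2.imwrite('pics/'+fn,im[:,:,::-1]); return im
def world(p,cam):
    c=viewer.camera_info(cam); return np.array(c['R']).T@(np.array(p)-np.array(c['t']))
def pix(X,cam):
    c=viewer.camera_info(cam); q=np.array(c['camera_matrix'])@(np.array(c['R'])@np.array(X)+np.array(c['t'])); return q[:2]/q[2]
def ray(uv,cam,z):
    c=viewer.camera_info(cam); R=np.array(c['R']); o=-R.T@np.array(c['t'])
    d=R.T@np.linalg.solve(np.array(c['camera_matrix']),[uv[0],uv[1],1]); return o+d*(z-o[2])/d[2]
E
python3 - <<'E'
from h import *
save('top','top0.png'); save('scene','sc0.png')
for cam in ('top','scene'):
    print(cam)
    for n in 'stapler torch tape_measure marker_black nest_stapler nest_torch nest_tape_measure nest_marker_black nest_tray bay_rack'.split():
        for r in viewer.pinpoint(n,cam)[:4]:
            w=world(r['at'],cam); print(n,round(r['confidence'],2),w.round(),pix(w,cam).round())
E
```

```text
top
stapler 0.79 [ 488. -227.   15.] [388. 242.]
torch 0.86 [456. -72.  15.] [336. 254.]
torch 0.61 [ 515. -307.   10.] [415. 233.]
tape_measure 0.72 [ 415. -457.    0.] [467. 265.]
tape_measure 0.63 [ 511. -301.   14.] [413. 234.]
marker_black 0.67 [ 474. -148.   19.] [362. 247.]
nest_stapler 0.97 [ 494. -221.    9.] [386. 240.]
nest_torch 0.92 [458. -71.   8.] [335. 254.]
nest_tape_measure 0.65 [ 514. -304.    8.] [414. 233.]
nest_marker_black 0.94 [ 470. -152.   10.] [363. 249.]
nest_tray 0.89 [ 488. -188.   -2.] [374. 243.]
bay_rack 0.87 [467. 243.  -0.] [230. 254.]
scene
stapler 0.76 [ 490. -225.   19.] [380. 281.]
torch 0.96 [454. -72.  18.] [319. 258.]
tape_measure 0.83 [ 419. -453.    2.] [448. 361.]
tape_measure 0.8 [ 515. -303.   14.] [415. 294.]
tape_measure 0.66 [ 495. -225.    6.] [381. 284.]
marker_black 0.58 [ 469. -151.   14.] [349. 272.]
nest_stapler 0.91 [ 495. -229.    6.] [383. 285.]
nest_tape_measure 0.21 [ 496. -231.    7.] [383. 285.]
nest_marker_black 0.65 [ 474. -148.    9.] [349. 272.]
nest_marker_black 0.51 [ 470. -155.   18.] [351. 271.]
nest_tray 0.96 [ 485. -186.    3.] [365. 279.]
bay_rack 0.88 [468. 244.   2.] [236. 205.]
```

View pics/top0.png

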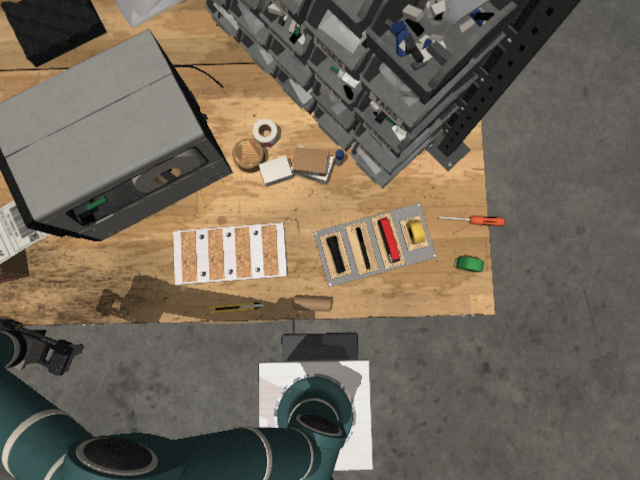

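View pics/sc0.png

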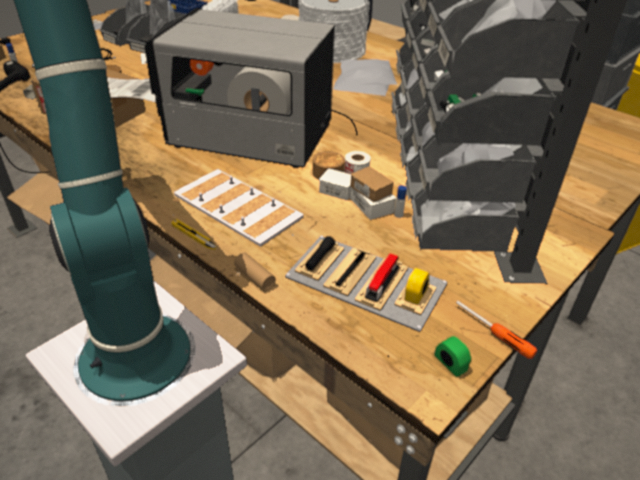

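Run:
```python
from h import *
a=cv2.imread('pics/top0.png')
c=np.vstack([cv2.resize(a[205:290,310:480],(800,400),interpolation=cv2.INTER_CUBIC)])
b=cv2.resize(a[210:300,180:310],(289,200),interpolation=cv2.INTER_CUBIC)
o=np.zeros((600,800,3),np.uint8);o[:400]=c;o[400:,:289]=b
cv2.imwrite('pics/crop0.png',o)
```

```text
(no output)
```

View pics/crop0.png

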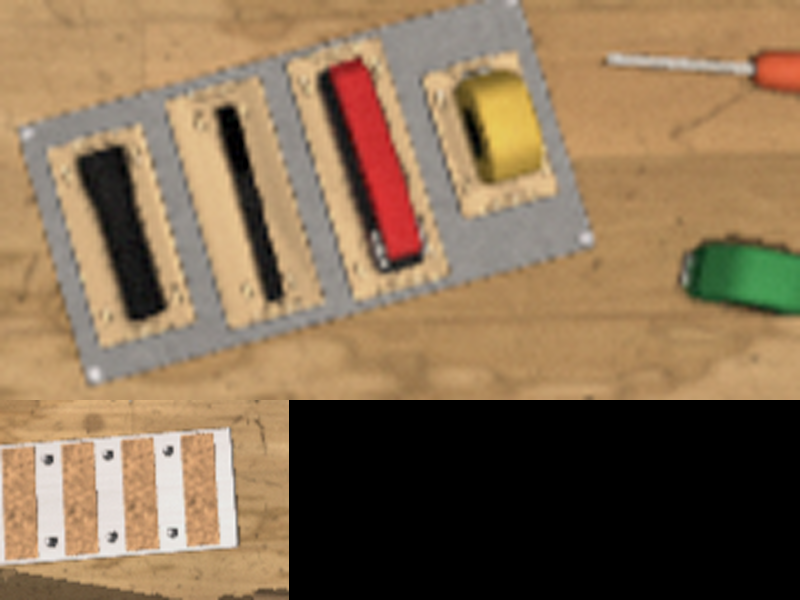

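Left to right, the row in the top image is torch (337,253), marker (362,248), stapler (388,240) and yellow tape measure (415,232).

Look-alikes:
- Tape measure: the green tape at (469,264) is the wrong colour, so I choose the yellow one in the nest. The network also reports "tape_measure" at the stapler.
- Torch: there is a false torch report at (415,233), which is really the yellow tape.
- Marker: the yellow/black pen-like cutter at (237,307) and the screwdriver at (475,219) could be mistaken for it.

The crop confirms the choice. The rack is at (230,253) and empty.

Next I refine the tray and rack poses.

```bash
cat >> h.py <<'E'
from scipy.optimize import least_squares
def rect_fit(name,cam,L,W,H,x0):
    m=viewer.silhouettes(name,cam)[0]['mask'].astype(np.uint8)
    m=cv2.morphologyEx(m,cv2.MORPH_CLOSE,np.ones((9,9)))
    c=max(cv2.findContours(m,0,2)[0],key=cv2.contourArea); h=cv2.convexHull(c)
    M=np.zeros_like(m); cv2.fillPoly(M,[h],1)
    # best-overlap outline of the solid plate (top+bottom corners)
    def cost(p):
        x,y,a=p; co,s=np.cos(a),np.sin(a)
        P=[pix([x+co*u-s*v,y+s*u+co*v,z],cam) for u in(-L/2,L/2) for v in(-W/2,W/2) for z in(0,H)]
        q=cv2.convexHull((np.array(P)*16).round().astype(np.int32))
        S=np.zeros((480*4,640*4),np.uint8); cv2.fillPoly(S,[((q+8)/4-.5).round().astype(np.int32)],1)
        B=cv2.resize(M,(2560,1920),interpolation=0); return (S^B).sum()/16
    from scipy.optimize import minimize
    r=minimize(cost,x0,method='Nelder-Mead',options=dict(initial_simplex=[x0,[x0[0]+8,x0[1],x0[2]],[x0[0],x0[1]+8,x0[2]],[x0[0],x0[1],x0[2]+.05]],xatol=.1,fatol=.5))
    return r.x,r.fun
E
python3 - <<'E'
from h import *
from scipy.spatial.transform import Rotation as Ro
for cam in('top','scene'):
    viewer.read_camera(cam)
    for n,L,H,x0 in(('nest_tray',170,8,[487,-187,.241]),('bay_rack',160,12,[467,243,.06])):
        p,f=rect_fit(n,cam,L,330,H,x0); print(cam,n,p.round(3),round(f))
        if n=='bay_rack': rk=p
        else: tr=p
    for n,y in(('torch',120),('marker_black',40),('stapler',-40),('tape_measure',-120)):
        a=tr[2]; e=[tr[0]-np.sin(a)*y,tr[1]+np.cos(a)*y]
        print(n,np.round(e))
o=robot.observe();print(o['tcp_rot'],o['grip_width'],o['t'])
for p,a in(((458,-71,20),.24),((458,-71,250),.24),((514,-304,200),.24),((514,-304,30),.24),((467,123,20),.06),((467,363,30),.06),((467,363,250),.06)):
    for k in(0,np.pi):
        q=kin.ik(p,(Ro.from_euler('z',a+k)*Ro.from_euler('x',np.pi)).as_rotvec()); print(p,k>0,None if q is None else np.round(q,2))
print('box front',ray((163,150),'scene',0),ray((300,160),'scene',0))
E
```

```text
top nest_tray [ 4.84120e+02 -1.81481e+02  2.65000e-01] 2985
top bay_rack [4.66550e+02 2.43838e+02 6.00000e-02] 218
torch [453. -66.]
marker_black [ 474. -143.]
stapler [ 495. -220.]
tape_measure [ 516. -297.]
scene nest_tray [ 4.83210e+02 -1.87933e+02  2.45000e-01] 138
scene bay_rack [4.68961e+02 2.40982e+02 5.30000e-02] 101
torch [454. -72.]
marker_black [ 474. -149.]
stapler [ 493. -227.]
tape_measure [ 512. -304.]
[5.93152010e-01 3.08506322e+00 3.33313505e-05] 0.9972180466096028 1.4
(458, -71, 20) False [-0.36  0.53  0.54  2.2  -0.54  0.54 -0.75]
(458, -71, 20) True [-0.07  0.48  0.19  2.18 -0.18  0.49  2.07]
(458, -71, 250) False [-0.75  0.11  0.92  2.05 -0.11  1.03 -1.12]
(458, -71, 250) True [-0.49  0.1   0.63  2.03 -0.07  1.03  1.97]
(514, -304, 200) False [-0.15  0.5   0.86  1.79 -0.43  1.05 -0.47]
(514, -304, 200) True [-0.24  0.55  1.    1.8  -0.52  1.08  2.76]
(514, -304, 30) False [-0.22  0.88  1.01  1.9  -0.94  0.93 -0.08]
(514, -304, 30) True [ 0.17  0.65  0.41  1.87 -0.39  0.7   2.62]
(467, 123, 20) False [-0.72  0.54  0.49  2.15 -0.48  0.55 -1.39]
(467, 123, 20) True [-0.4   0.5   0.09  2.13 -0.08  0.51  1.38]
(467, 363, 30) False [-1.11  0.67  0.53  1.89 -0.5   0.72 -1.81]
(467, 363, 30) True [-0.69  0.61 -0.03  1.86  0.03  0.67  0.89]
(467, 363, 250) False [-1.2   0.37  0.62  1.75 -0.24  1.1  -2.01]
(467, 363, 250) True [-0.72  0.34 -0.    1.71  0.    1.09  0.91]
box front [500.97033876 627.0810063    0.        ] [755.91040087 289.57514377   0.        ]
```

```bash
cat >> h.py <<'E'
from scipy.spatial.transform import Rotation as Ro
TR=(484,-187.5,.244); RK=(467.8,242.4,.056)
def at(F,y): return F[0]-np.sin(F[2])*y,F[1]+np.cos(F[2])*y
def rv(a): return (Ro.from_euler('z',a)*Ro.from_euler('x',np.pi)).as_rotvec()
def st(s):
    o=robot.observe(); print(s,round(o['t'],1),np.round(o['tcp_pos'],1),'w',round(o['grip_width']*92,1),'gf',round(o['grip_force'],1),'F',np.round(o['contact_force'],1),'j',np.round(o['joints'],2))
def pick(y,h,op=.65,Z=160,N=25):
    x,yy=at(TR,y)
    robot.servo_line([x,yy,Z],feed=300,rotation=rv(TR[2])); grip(op)
    robot.servo_line([x,yy,16+h],feed=130); st('at pick')
    grip(0,N); st('gripped')
    robot.servo_line([x,yy,Z],feed=130); st('lifted')
def place(y,h,op=.65,Z=160):
    x,yy=at(RK,y)
    robot.servo_line([x,yy,Z],feed=250,rotation=rv(RK[2])); st('over')
    robot.servo_line([x,yy,40+h],feed=150); robot.servo_line([x,yy,12+h+1],feed=40); st('down')
    grip(op); robot.hold(.2); robot.servo_line([x,yy,Z],feed=150); st('up')
E
python3 - <<'E'
from h import *
x,y=at(RK,120)
q=np.array(kin.ik([x,y,200],rv(RK[2]+np.pi))); q[6]-=np.pi
robot.goto_joints(q); st('hover')
pick(-120,12)
save('scene','sc1.png')
E
```

```text
hover 3.3 [460.8 362.8 200.1] w 92.2 gf 0.0 F [ 0.4  0.5 -0. ] j [-0.72  0.38 -0.01  1.78  0.    0.99 -2.24]
at pick 7.5 [ 513.6 -304.3   28.8] w 59.8 gf 0.0 F [1.2 0.  0.2] j [ 0.32  0.63  0.2   1.86 -0.19  0.67 -0.69]
gripped 8.0 [ 513.3 -304.    28.4] w 34.1 gf 25.0 F [-0.2  2.   1.6] j [ 0.32  0.63  0.2   1.86 -0.19  0.67 -0.69]
lifted 9.1 [ 512.4 -303.6  159. ] w 33.8 gf 25.0 F [-0.5  0.1 -2.3] j [ 0.29  0.44  0.25  1.8  -0.13  0.92 -0.73]
```

View pics/sc1.png

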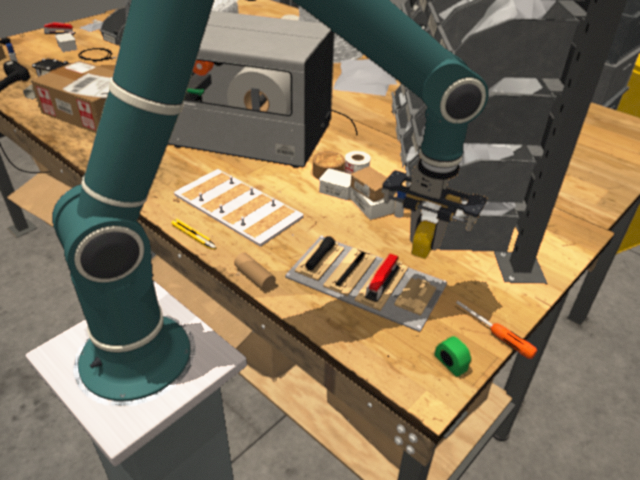

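The yellow tape is held in the gripper at (425,237), upright, and its nest at (415,295) is empty. Next I place it and pick the stapler.

Run:
```python
from h import *
place(120,12)
pick(-40,16)
save('scene','sc2.png')
```

```text
over 12.0 [461.4 361.3 160. ] w 33.6 gf 25.0 F [-0.4 -0.5 -1.3] j [-0.74  0.42  0.03  1.81 -0.01  0.91 -2.23]
down 13.7 [461.2 362.3  24.9] w 33.9 gf 25.0 F [ 0.7  0.2 -2.1] j [-0.74  0.61  0.02  1.88 -0.02  0.65 -2.22]
up 15.5 [460.5 361.7 159.1] w 59.9 gf 0.0 F [-0.6  0.1 -0.9] j [-0.75  0.42  0.03  1.82 -0.01  0.91 -2.23]
at pick 19.0 [ 494.2 -226.6   32.7] w 60.1 gf 0.0 F [ 0.  -0.3  0.2] j [ 0.21  0.55  0.2   1.99 -0.18  0.61 -0.8 ]
gripped 19.6 [ 493.9 -226.6   32.1] w 22.3 gf 24.9 F [-0.  -1.3  1.2] j [ 0.21  0.55  0.2   1.99 -0.18  0.61 -0.8 ]
lifted 20.8 [ 493.  -226.   159.1] w 21.8 gf 24.9 F [ 1.5 -0.4 -2.4] j [ 0.17  0.36  0.25  1.93 -0.11  0.87 -0.86]
```

View pics/sc2.png

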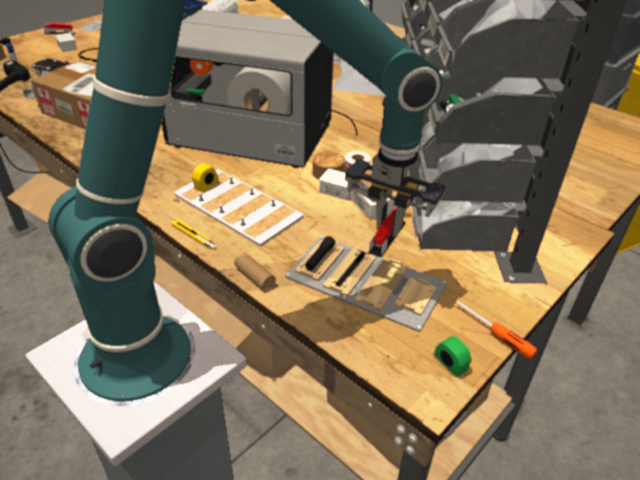

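The tape stands on the leftmost strip at (206,178), and the stapler hangs level in the gripper at (385,235). Next I place the stapler and pick the marker.

Run:
```python
from h import *
place(40,16)
pick(40,3,op=.55)
save('scene','sc3.png')
```

```text
over 23.0 [465.8 281.3 160. ] w 21.6 gf 24.9 F [ 0.3  0.8 -2. ] j [-0.65  0.35  0.05  1.92 -0.02  0.87 -2.1 ]
down 24.7 [465.7 282.4  29. ] w 21.3 gf 24.9 F [ 0.3  0.1 -2.3] j [-0.64  0.56  0.04  1.98 -0.03  0.6  -2.09]
up 26.6 [465.  282.  159.2] w 59.7 gf 0.0 F [-0.1  0.3 -0.5] j [-0.65  0.36  0.05  1.92 -0.02  0.87 -2.1 ]
at pick 29.8 [ 474.9 -148.9   19.6] w 50.8 gf 0.0 F [ 0.3 -0.3 -0.1] j [ 0.09  0.52  0.17  2.1  -0.17  0.53 -0.93]
gripped 30.4 [ 474.4 -148.8   19.1] w 13.4 gf 25.0 F [-0.8  0.1  1.2] j [ 0.09  0.52  0.17  2.1  -0.17  0.53 -0.93]
lifted 31.6 [ 473.7 -148.5  159.3] w 14.0 gf 25.0 F [ 0.7  0.1 -0.9] j [ 0.03  0.28  0.24  2.04 -0.09  0.84 -1.01]
```

View pics/sc3.png

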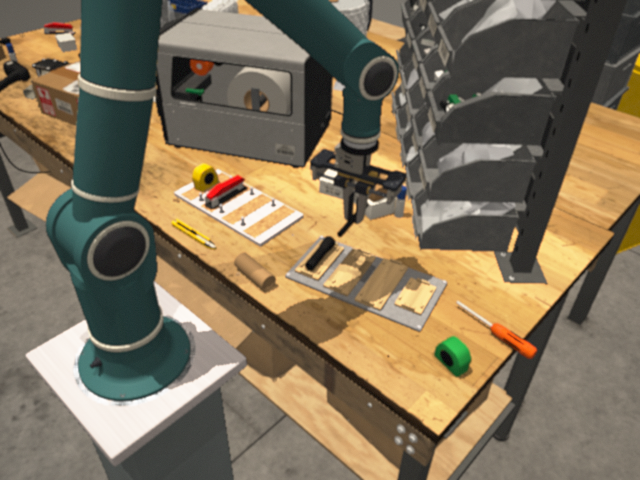

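The stapler lies on the second strip at (225,190), and the marker is held level at (347,228). Next come the marker and the torch, then a check with the arm clear of the rack.

Run:
```python
from h import *
place(-40,3,op=.5)
pick(120,4)
place(-120,4)
robot.servo_line([420,-150,200],feed=300); st('clear')
a=save('scene','sc4.png'); b=save('top','top4.png')
for cam in('scene','top'):
    for n in('stapler','torch','tape_measure','marker_black'):
        for r in viewer.pinpoint(n,cam)[:2]:
            w=world(r['at'],cam)-[RK[0],RK[1],0]; print(cam,n,round(r['confidence'],2),np.round(Ro.from_euler('z',-RK[2]).apply(w),1))
o=np.zeros((600,800,3),np.uint8)
o[:300]=cv2.resize(a[150:255,160:320],(800,300))[:,:,::-1]; o[300:]=cv2.resize(b[210:295,160:300],(800,300))[:,:,::-1]
cv2.imwrite('pics/c4.png',o)
```

```text
over 33.2 [470.1 201.2 159.9] w 13.9 gf 25.0 F [ 0.4 -0.1 -0.3] j [-0.54  0.3   0.08  1.99 -0.03  0.85 -1.96]
down 35.0 [470.1 202.5  16. ] w 14.0 gf 25.0 F [-0.6  0.8 -0.4] j [-0.52  0.54  0.06  2.06 -0.06  0.54 -1.93]
up 37.0 [469.4 202.2 159.2] w 46.0 gf 0.0 F [ 0.3 -0.3  0.3] j [-0.54  0.3   0.08  1.99 -0.03  0.85 -1.96]
at pick 39.6 [455.6 -71.1  20.6] w 59.6 gf 0.0 F [-0.  -0.6 -0. ] j [-0.05  0.48  0.15  2.19 -0.15  0.48 -1.1 ]
gripped 40.2 [455.2 -71.1  20.3] w 30.8 gf 24.9 F [-0.2  0.4  2.8] j [-0.05  0.48  0.15  2.19 -0.15  0.48 -1.1 ]
lifted 41.4 [454.4 -71.  159.3] w 30.7 gf 24.9 F [-0.3  0.  -1.6] j [-0.1   0.22  0.21  2.11 -0.06  0.81 -1.18]
over 42.3 [474.2 121.2 159.5] w 31.2 gf 24.9 F [-0.5 -0.3 -0.6] j [-0.43  0.27  0.13  2.05 -0.04  0.83 -1.79]
down 44.1 [474.6 122.6  16.9] w 30.7 gf 24.9 F [ 0.5 -0.  -0.5] j [-0.4   0.52  0.09  2.12 -0.09  0.51 -1.75]
up 46.0 [473.9 122.4 159.2] w 59.7 gf 0.0 F [-0.2 -0.5 -0. ] j [-0.43  0.27  0.13  2.05 -0.05  0.83 -1.79]
clear 47.1 [ 419.9 -148.8  199.5] w 59.5 gf 0.0 F [ 0.1  0.1 -0.3] j [-0.04  0.13  0.33  2.11 -0.06  0.9  -1.19]
scene stapler 0.59 [-2.4 40.5 16. ]
scene tape_measure 0.88 [  3.9 118.4  10.5]
scene tape_measure 0.83 [ -85.6 -693.6   -1.7]
scene marker_black 0.62 [ -4.9 -40.7  13.2]
top stapler 0.69 [-3.7 41.8 14.3]
top torch 0.54 [  -0.8 -118.7   10.2]
top torch 0.21 [-1.1  0.8 -2.7]
top tape_measure 0.94 [-8.940e+01 -6.953e+02 -1.000e-01]
top tape_measure 0.65 [ -1.4 120.4   8.4]
top marker_black 0.55 [ -4.9 -38.5  13.8]
```

View pics/c4.png

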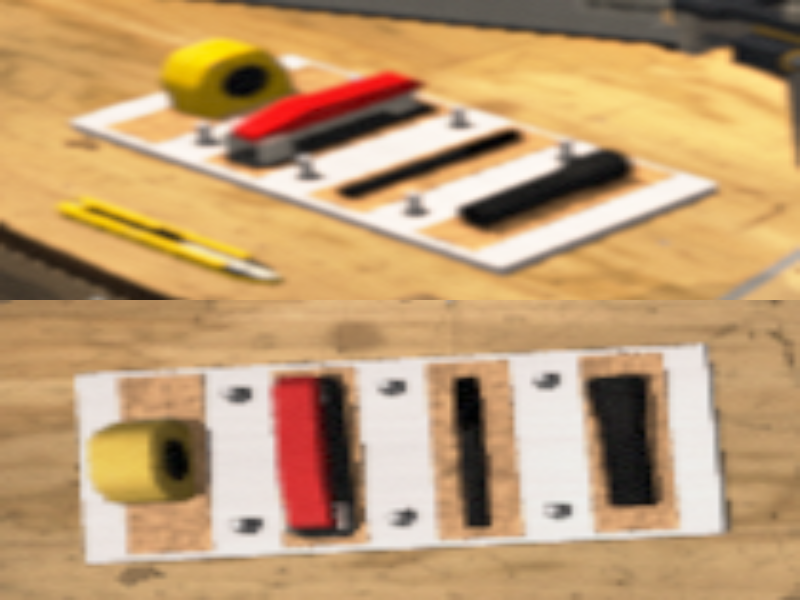

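View pics/sc4.png

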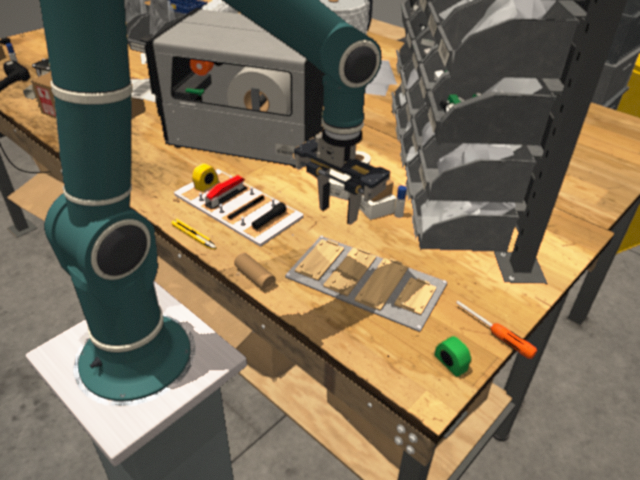

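All four tools lie on their strips: tape, stapler, marker and torch from left to right, at (206,178), (226,188), (247,205) and (268,214) in the scene view. The measured offsets are within about 5 mm. The cartons are untouched and the arm is clear.

```bash
python3 -c "
from h import *
print(robot.job_done())"
```

```text
the job is handed in; nothing more can be done
None
```

The job is handed in at about 47 s: all four tools are released on the rack in reverse order, each measured within about 5 mm of its strip's centre, and no contact with the cartons was seen; the judge returned no result.

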